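Take the meter out of its foam insert and turn it screen up

ROBOT

A 6-joint arm with a two-finger parallel gripper is mounted at the origin on a cart in front of the work surface, level with it; the furniture and walls round the work are solid. World frame = base frame: x ahead of the robot, y to its left, z up, the work surface at z = 0. Lengths are in mm, angles in rad, forces in N, time in s.
With the tool pointing down it reaches from about 350 to 975 mm from the base axis. Payload 7.1 kg.
Tool frame: the origin (TCP) lies on the front face of the gripper's body, between the roots of the fingers; the fingertips stand 80 mm ahead of it and the grasp point (between the pads) lies 61 mm ahead of it (env.tips_ahead is the distance from the TCP to the fingertips, in mm); z points along the fingers, y is the line along which they close (so a half turn about z gives the same grasp; the last joint's range is limited). The gripper opens to 88 mm and grips with 3 to 60 N. Pads are 20 mm wide; open, the fingers measure 115 mm over their backs; the gripper's body (75 mm by 178 mm) begins 61 mm behind the grasp point.
Start: joints at [1.111, 0.423, 1.63, -0, 1.089, -0.019], TCP at [266.632, 565.255, 302.675] pointing down, gripper open.
Joint ranges: [-3, 3], [-0.9, 2.11], [0.09, 2.58], [-1.31, 4.45], [0.11, 2.69], [-2.54, 2.54]. Speed limits (rad/s): [2.39, 2.39, 3.01, 3.14, 3.14, 3.14].

INTERFACE

Orientations are given as a unit quaternion [x, y, z, w].
In Python, from station import env, set_gripper, viewer, workorder gives the robot as it stands. Calls block until the motion is done:
- env.reach(position, orientation): joint-space move of the TCP to a pose.
- env.move_l(position, rot=None, rate=150, f_stop=None): straight line of the TCP; rot=None keeps the orientation; rate is the mean speed in mm/s. With f_stop (N) it stops when the force on the tool has changed by that much, and returns True; else False.
- env.move_joints(angles): joint-space move.
- set_gripper(opening): finger opening in mm; the grip force is fixed at half the most; returns when the fingers have stopped.
- env.hold(seconds).
- env.ik(position, orientation): joint angles nearest the present ones, or None.
- env.read_state(): the state.
- viewer.camera(name): name is "scene" or "side" or "wrist"; returns the picture (480x640x3 uint8, blue, green, red); there is no depth.
- viewer.camera_params(name): a dict with "fx", "fy", "cx", "cy" (pixels), "pose" (4x4, takes a point from camera to world coordinates); the wrist camera has in their place "tool_from_camera" (4x4, takes a point from camera to tool coordinates, whose origin is the TCP and whose axes are the flange's). Camera axes: x right, y up, looking along -z (the intrinsics and any distortion apply to the point x, -y, -z); pixel columns grow to the right and rows downward; lengths in mm; the calibration is good to about 2 mm. A picture is of the moment at which its call begins: read the wrist's pose just before it. camera_params takes no time and is no camera call.
A pose or a line that the arm cannot do raises env.IKError and nothing moves.
- workorder.sign_off(): hands the job in; it is judged then, once.
The state is a dict: "time_s": time; "qpos": joint angles; "dq": joint speeds; "tau": joint torques, N m; "tool_pos": TCP position; "orientation": TCP orientation; "force": force on the tool from outside, world axes, zero at the start; "wrist_torque": the same for the moment, N m; "width": finger opening in mm; "grip_force": force on a finger pad.
Only numpy, scipy, OpenCV 4.12 (cv2) and the standard library are available. Lean on these libraries where they do the work, as an engineer would, in place of code of your own. Each camera call takes 0.05 s, during which the arm holds its last target. There are 200 camera calls.

TASK

Take the box-shaped meter out of its foam insert: it is held by a lip at one end, so lift its free end first and draw it out from under the lip. Turn the meter over and lay it flat, screen up, in the middle of the cork pad with its long side along the pad's long side, then let go. Handle it gently, without dropping it or letting it topple over, and leave the piston standing behind the work where it is.

Things in the scene. Friction and masses are not known exactly. Their poses are not given: they have to be found in the camera images.
- meter: Aluminium box-shaped meter, 50 (x) x 104 (y) x 42 (z) mm, 0.2 to 0.45 kg. Origin at its centre. z points out of its back (grey battery door); the screen, with three round buttons, looks along -z. At the start it lies back up, screen down in the insert, +y end under the lip, -y end (brass socket) free. It stands steadily on either end.
- meter_lip_end (a point): Centre of the meter's +y end face, the one that starts under the lip (52 mm along y from the meter's origin).
- case: Hard foam insert fixed to the bench, x -49 to 49, y -73 to 85 mm, long axis y; origin on the bench surface, z up. The meter lies in it with parallel axes, centre at (0, 0, 29) mm, back at z = 50, on an 8 mm thick base. Foam side walls, z 8 to 36, |x| 26.5 to 46, y -8 to 63 mm, leave 1.5 mm beside the meter. From y = -73 to -8 mm there is only the base and sill.
- case_lip_seat (a point): Point in the insert where the centre of the meter's lip end lies when it is stowed: (0, 52, 29) mm in the case frame.
- pad: Cork pad fixed to the bench, 130 (x) x 190 (y) x 5 (z) mm, long side along its y. Origin at the centre of its underside on the bench; its top is 5 mm above the origin.
- piston: Bystander: grey piston standing on the bench behind the work, 66 x 63 mm, 54 mm high, origin at the centre of its underside. Leave it alone.
- case_lip (a point): Middle of the lower front edge of the black retaining lip, (0, 45, 52) mm in the case frame. The lip (z 52 to 58, y 45 to 85, |x| up to 46 mm) overhangs the meter's +y end by 7 mm, 2 mm above it; beneath it an end stop at y = 54 (z 8 to 20) and an end wall at y = 67 mm.
- case_sill (a point): Middle of the top of the low sill, (0, -58, 18) mm in the case frame, that stops the meter from sliding out level: 36 mm wide in x, y -62 to -54, 10 mm above the base, 2 mm from the meter's free end. Fingers pass on either side of it to reach both sides of the meter's free end.

How it is judged:
By the outcome, as a careful person would: the job done as asked, in the order asked, and still so for the second after the job is handed in, with the robot touching nothing.
It also fails if it takes over 51 s, if anything falls off the work surface, if the arm or the gripper's body presses on something with over 40 N, if the wrist force passes 120 N, or if a joint passes its speed limit or range.

## Working session

There is one attempt and no reset: what is moved stays moved. The work goes in short steps, each a Python script; the robot and the scene stay as the last script left them, time stands still between calls to the robot, and variables do not carry over. Pictures are saved under pics/ and viewed, at most 13 in all, crops included, and the job is handed in when it is done.

```bash
mkdir -p pics; ls
python3 - <<'E'
from station import env, set_gripper, viewer, workorder
import cv2,numpy as np
for n in ("scene","side"):
    cv2.imwrite(f"pics/{n}0.png",viewer.camera(n)); p=viewer.camera_params(n); print(n,{k:(np.round(v,3).tolist() if k=='pose' else v) for k,v in p.items()})
print(viewer.camera_params("wrist"))
print(env.read_state())
E
```

```text
pics
scene {'fx': 466.0096356997313, 'fy': 466.0096356997313, 'cx': 318.4361901585303, 'cy': 228.08118064797821, 'pose': [[-0.68, 0.542, -0.494, 104.259], [-0.734, -0.499, 0.461, 217.502], [0.003, 0.676, 0.737, 697.71], [0.0, 0.0, 0.0, 1.0]]}
side {'fx': 595.6593138136622, 'fy': 595.6593138136622, 'cx': 329.8363765116981, 'cy': 237.77231546439464, 'pose': [[1.0, 0.006, -0.003, 517.335], [-0.005, 0.522, -0.853, -1156.178], [-0.003, 0.853, 0.522, 675.708], [0.0, 0.0, 0.0, 1.0]]}
{'fx': 364.2250434748348, 'fy': 364.2250434748348, 'cx': 325.03107673770154, 'cy': 241.16235838794867, 'tool_from_camera': array([[-3.62200691e-04,  9.55490961e-01,  2.95020157e-01,
         8.06180130e+01],
       [ 9.99999886e-01,  4.38317037e-04, -1.91876101e-04,
        -7.34255663e-01],
       [-3.12648241e-04,  2.95020053e-01, -9.55491010e-01,
        -8.22541228e+01],
       [ 0.00000000e+00,  0.00000000e+00,  0.00000000e+00,
         1.00000000e+00]])}
{'time_s': 0.1, 'qpos': array([ 1.11099176e+00,  4.23765737e-01,  1.63057192e+00,  1.53683613e-05,
        1.08859437e+00, -1.89921637e-02]), 'dq': array([-0.00130618, -0.00041598, -0.00353627,  0.00046958,  0.00103199,
       -0.00100546]), 'tau': array([ 5.28899673e-04, -5.45616710e+01, -2.74326915e+01,  6.46745134e-02,
        1.87364628e-02, -3.65570281e-05]), 'tool_pos': array([266.47556379, 564.93376296, 301.99489947]), 'orientation': array([ 2.18629447e-01,  9.75807725e-01, -6.48977560e-04, -1.65407278e-04]), 'force': array([ 1.06128453, -0.65453952,  0.58749648]), 'wrist_torque': array([ 0.02578558, -0.02214729,  0.03075859]), 'grip_force': 0.0, 'width': 87.79170613058913}
```

View pics/scene0.png

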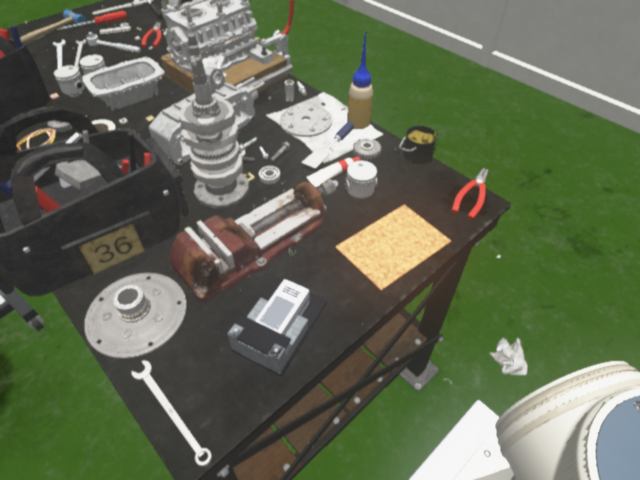

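View pics/side0.png

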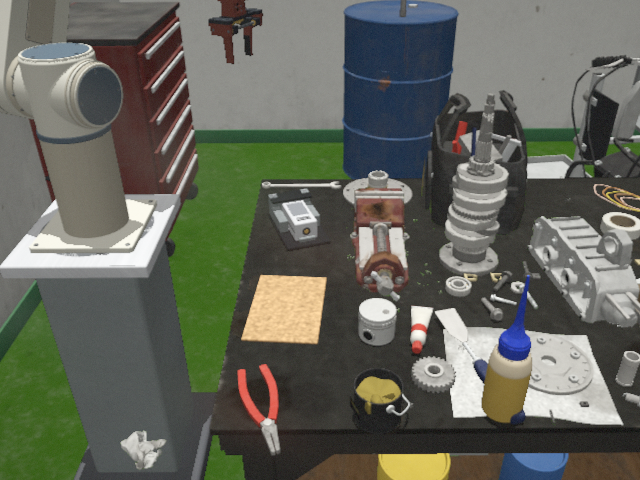

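The scene view shows the meter at about (283,305), with the black lip toward the lower left (255,340). The pad corners are at (405,206), (337,247), (383,288) and (451,241), and the piston is at (362,178). Next I'll get coarse positions and take a wrist look.

```bash
cat > h.py <<'E'
from station import env, set_gripper, viewer, workorder
import cv2,numpy as np
from scipy.spatial.transform import Rotation as R
from scipy.optimize import least_squares
def cam(n,st=None):
    p=viewer.camera_params(n)
    if n!="wrist": T=np.array(p["pose"])
    else:
        W=np.eye(4); W[:3,:3]=R.from_quat(st["orientation"]).as_matrix(); W[:3,3]=st["tool_pos"]; T=W@p["tool_from_camera"]
    return T,p["fx"],p["fy"],p["cx"],p["cy"]
def ray(c,uv,z):
    T,fx,fy,cx,cy=c; d=T[:3,:3]@np.array([(uv[0]-cx)/fx,-(uv[1]-cy)/fy,-1]); o=T[:3,3]
    return o+d*(z-o[2])/d[2]
def proj(c,P):
    T,fx,fy,cx,cy=c; q=(np.atleast_2d(P)-T[:3,3])@T[:3,:3]
    return np.c_[cx+fx*q[:,0]/-q[:,2], cy-fy*q[:,1]/-q[:,2]]
E
python3 - <<'E'
from h import *
s=cam("scene"); d=cam("side")
for uv in [(405,206),(337,247),(383,288),(451,241)]: print("pad",ray(s,uv,5).round())
for uv in [(273,275),(325,277),(319,342),(244,340)]: print("padside",ray(d,uv,5).round())
print("meter top corners",[ray(s,uv,50).round()[:2] for uv in [(285,281),(309,290),(283,336),(257,326)]])
print("lip front",[ray(s,uv,58).round()[:2] for uv in [(230,328),(283,350)]])
print("piston",ray(s,(362,190),0).round(),ray(d,(378,340),0).round())
E
```

```text
pad [ 491. -394.    5.]
pad [ 508. -209.    5.]
pad [ 382. -202.    5.]
pad [ 367. -385.    5.]
padside [ 409. -199.    5.]
padside [ 511. -207.    5.]
padside [ 501. -395.    5.]
padside [ 374. -389.    5.]
meter top corners [array([487., -63.]), array([446., -80.]), array([409.,   7.]), array([450.,  26.])]
lip front [array([472.,  62.]), array([387.,  25.])]
piston [ 591. -367.    0.] [ 601. -385.    0.]
```

```bash
cat >> h.py <<'E'
def ori(phi,tilt,flip=False):
    """tool z: horizontal part along world heading phi (rad), tilt rad from straight down; tool y horizontal = left-handed normal to heading"""
    g=np.array([np.cos(phi),np.sin(phi),0]); z=np.sin(tilt)*g-np.cos(tilt)*np.array([0,0,1])
    y=np.array([np.sin(phi),-np.cos(phi),0])*(-1 if flip else 1)
    return R.from_matrix(np.c_[np.cross(y,z),y,z]).as_quat()
def tcp(grasp,q): return np.asarray(grasp,float)-61*R.from_quat(q).as_matrix()[:,2]
E
python3 - <<'E'
from h import *
ph=np.arctan2(89,-37); pp=np.arctan2(185,17)
def t(name,g,phi,tl,f):
    q=ori(phi,np.radians(tl),f); j=env.ik(tcp(g,q),q); print(name,tl,f,None if j is None else np.round(j,2))
for f in (0,1):
    t("look",[447,-27,200],ph,0,f)
    for tl in (0,30,45,60): t("grasp1",[460,-60,35],ph,tl,f)
    for tl in (-30,-45,-60): t("stand1",[437,-297,95],pp,tl,f)
    for tl in (0,30,45,60): t("grasp2",[437,-297,60],pp,tl,f)
    for tl in (0,-30,-45,-60): t("lay",[437,-297,28],pp,tl,f)
E
```

```text
look 0 0 [-0.09  0.22  2.04 -0.    0.87 -0.48]
grasp1 0 0 [-0.16  0.56  2.08 -0.    0.5  -0.55]
grasp1 30 0 [-0.38  0.71  1.89  0.44  0.98 -1.11]
grasp1 45 0 [-0.45  0.82  1.78  0.52  1.23 -1.2 ]
grasp1 60 0 [-0.5   0.95  1.68  0.57  1.47 -1.26]
stand1 -30 0 [-0.35  0.53  2.05 -0.94  0.64  0.54]
stand1 -45 0 [-0.23  0.62  2.08 -1.27  0.82  0.95]
stand1 -60 0 None
grasp2 0 0 [-0.62  0.57  1.94 -0.    0.63 -0.53]
grasp2 30 0 [-0.83  0.71  1.75  0.43  1.09 -1.02]
grasp2 45 0 [-0.89  0.83  1.65  0.53  1.33 -1.11]
grasp2 60 0 [-0.94  0.95  1.55  0.61  1.56 -1.16]
lay 0 0 [-0.62  0.63  1.94 -0.    0.57 -0.53]
lay -30 0 [-0.35  0.67  2.05 -1.12  0.57  0.75]
lay -45 0 None
lay -60 0 None
look 0 1 None
grasp1 0 1 None
grasp1 30 1 [-0.38  0.71  1.89  0.44  0.98  2.03]
grasp1 45 1 [-0.45  0.82  1.78  0.52  1.23  1.94]
grasp1 60 1 [-0.5   0.95  1.68  0.57  1.47  1.88]
stand1 -30 1 None
stand1 -45 1 [-0.23  0.62  2.08 -1.27  0.82 -2.19]
stand1 -60 1 None
grasp2 0 1 None
grasp2 30 1 [-0.83  0.71  1.75  0.43  1.09  2.12]
grasp2 45 1 [-0.89  0.83  1.65  0.53  1.33  2.03]
grasp2 60 1 [-0.94  0.95  1.55  0.61  1.56  1.98]
lay 0 1 None
lay -30 1 [-0.35  0.67  2.05 -1.12  0.57 -2.39]
lay -45 1 None
lay -60 1 None
```

Run:
```python
from h import *
import json
ph=np.arctan2(89,-37); pp=np.arctan2(185,17)
out={}
for n,p,phi in (("case",[447,-27,230],ph),("pad",[437,-297,220],pp)):
    env.reach(p,ori(phi,0)); env.hold(.3); st=env.read_state(); im=viewer.camera("wrist")
    cv2.imwrite(f"pics/w_{n}.png",im); out[n]={k:st[k].tolist() for k in("tool_pos","orientation")}; print(n,st["time_s"],st["tool_pos"])
json.dump(out,open("st.json","w"))
```

```text
case 2.625 [447.09072296 -26.69200837 229.99664526]
pad 4.025 [ 437.39412928 -296.11647639  220.15213474]
```

View pics/w_case.png

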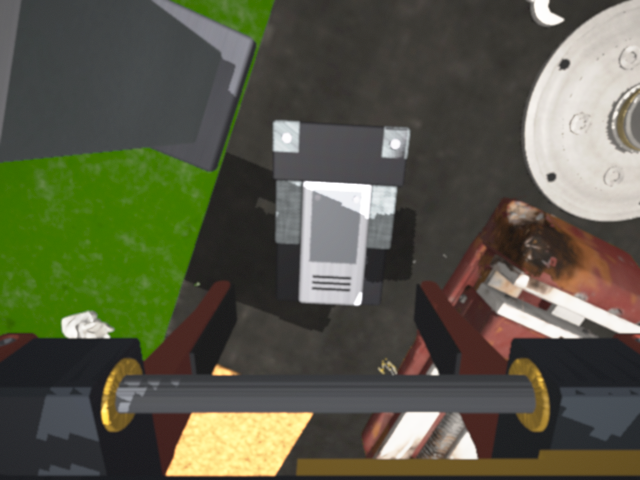

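View pics/w_pad.png

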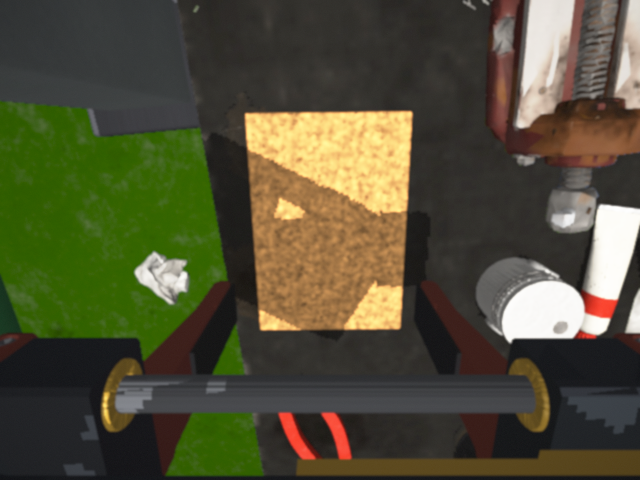

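The case view shows the meter's free-end corners at (299,302) and (363,304), and the lip corners at (274,121), (410,129), (404,186) and (273,180). The vise is close by on the right, with its edge running (500,210) to (370,440). The pad corners are (246,113), (412,111), (402,329) and (260,331). Next I'll fit the poses and check how close the vise is.

Run:
```python
from h import *
import json
o=json.load(open("st.json")); cc=cam("wrist",o["case"]); cp=cam("wrist",o["pad"]); sc=cam("scene"); sd=cam("side")
def fit(x0,M,obs):
    M=np.array(M,float)
    def f(p):
        P=np.c_[R.from_euler('z',p[2]).apply(M)[:,:2]+p[:2],M[:,2]]; return np.concatenate([((proj(c,P[i])-uv)) for c,i,uv in obs]).ravel()
    r=least_squares(f,x0,loss="soft_l1"); return r.x,f(r.x).reshape(-1,2)
M=[[-46,85,58],[46,85,58],[46,45,58],[-46,45,58],[-25,-52,50],[25,-52,50]]
uv=[(274,121),(410,129),(404,186),(273,180),(299,302),(363,304)]
x,e=fit([447,-27,.39],M,[(cc,[i],np.array([u])) for i,u in enumerate(uv)]); print("case",x,e.round(1).tolist())
s=proj(sc,np.c_[R.from_euler('z',x[2]).apply(M)[:,:2]+x[:2],np.array(M)[:,2]]); print("scene reproj",s.round().tolist())
Mp=[[-65,95,5],[65,95,5],[65,-95,5],[-65,-95,5]]
uv=[(246,113),(412,111),(402,329),(260,331)]
y,e=fit([437,-297,-.09],Mp,[(cp,[i],np.array([u])) for i,u in enumerate(uv)]); print("pad",y,e.round(1).tolist())
json.dump({"case":x.tolist(),"pad":y.tolist()},open("pose.json","w"))
print("side reproj pad",proj(sd,np.c_[R.from_euler('z',y[2]).apply(Mp)[:,:2]+y[:2],np.full(4,5)]).round().tolist())
Ri=R.from_euler('z',-x[2])
for u in [(500,210),(480,290),(440,310),(370,425),(365,445)]:
    print("vise px",u,[Ri.apply(ray(cc,u,z)-[x[0],x[1],0]).round()[:2].tolist() for z in (0,50,90)])
# vise heights: match vertical extents in scene & side
a=cv2.imread("pics/scene0.png")[170:320,160:340]; b=cv2.imread("pics/side0.png")[170:320,240:430]
a=cv2.resize(a,None,fx=2.2,fy=3,interpolation=2); b=cv2.resize(b,(a.shape[1],a.shape[0]),interpolation=2)
cv2.imwrite("pics/vise.png",np.hstack([a,b]))
```

```text
case [ 4.54562649e+02 -2.46491472e+01  3.45669564e-01] [[-1.1, -1.3], [1.2, -2.2], [0.4, 0.7], [-0.4, 0.3], [0.6, 0.7], [-0.6, 1.5]]
scene reproj [[277.0, 358.0], [226.0, 333.0], [241.0, 313.0], [291.0, 337.0], [309.0, 288.0], [283.0, 277.0]]
pad [ 4.41868771e+02 -2.98770658e+02 -7.74880209e-02] [[-1.3, 0.1], [1.4, -0.1], [-0.7, 0.2], [0.6, -0.1]]
side reproj pad [[261.0, 275.0], [327.0, 278.0], [318.0, 343.0], [241.0, 340.0]]
vise px (500, 210) [[145.0, 21.0], [120.0, 30.0], [100.0, 38.0]]
vise px (480, 290) [[141.0, -56.0], [116.0, -34.0], [97.0, -17.0]]
vise px (440, 310) [[106.0, -78.0], [87.0, -53.0], [72.0, -33.0]]
vise px (370, 425) [[51.0, -217.0], [41.0, -169.0], [33.0, -131.0]]
vise px (365, 445) [[48.0, -244.0], [38.0, -192.0], [31.0, -150.0]]
```

View pics/vise.png

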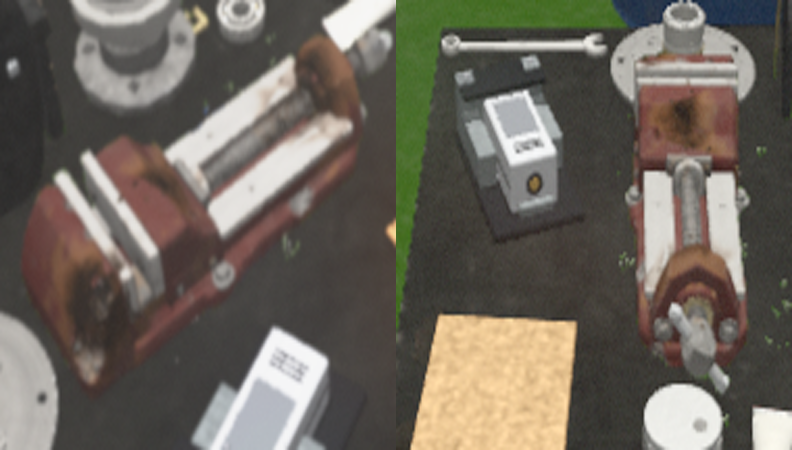

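The crops put the vise jaws and rails right beside the approach path. I'll triangulate their heights and search for tilts and headings that work.

Run:
```python
from h import *
import json
P=json.load(open("pose.json")); x=P["case"]; y=P["pad"]
sc=cam("scene"); sd=cam("side"); Ri=R.from_euler('z',-x[2])
def tri(a,b):
    r=least_squares(lambda X:np.r_[proj(sc,X)[0]-a,proj(sd,X)[0]-b],[550,0,50]); return r.x.round(),Ri.apply(r.x-[x[0],x[1],0]).round(),r.fun.round(1)
print("jaw",tri((230,266),(355.6,197))); print("rail",tri((319,212),(359.5,268)));print("jawblock base",tri((263,258),(355,224)))
ph=x[2]+np.pi/2; pp=y[2]+np.pi/2
def ok(g,phi,tl,f):
    q=ori(phi,np.radians(tl),f); j=env.ik(tcp(g,q),q); return None if j is None else np.round(j,2)
Rz=R.from_euler('z',x[2])
for tl in (15,20,25,30,35): print("g1",tl,ok(Rz.apply([0,-36,36])+[x[0],x[1],0],ph,tl,0))
for t1 in (-60,-70):
  for dx,dy in ((0,0),(30,0),(30,60),(0,60),(30,-40)):
    r=[]
    for dphi in range(-180,180,20):
        for f in(0,1):
            p=Rz.apply([0,0,0])*0+[y[0]+dx,y[1]+dy,92]
            a=ok(p,pp+np.radians(dphi),t1,f)
            if a is not None:
                b=[tl for tl in(40,50,60) if ok([p[0],p[1],60],pp+np.radians(dphi),tl,0) is not None]; r.append((dphi,f,b))
    print(t1,dx,dy,r)
for dphi in (0,180):
    print("lay",dphi,[(tl,f) for tl in(0,-20,-30,-40,-50) for f in(0,1) if ok([y[0],y[1],30],pp+np.radians(dphi),tl,f) is not None])
```

```text
jaw (array([570.,  -6.,  69.]), array([115., -21.,  69.]), array([-2.4, -2.2, -3.4,  2.4]))
rail (array([ 577., -225.,   39.]), array([  47., -230.,   39.]), array([ 0.2,  0.2,  0.2, -0.1]))
jawblock base (array([567., -71.,  40.]), array([ 90., -81.,  40.]), array([-2.6, -2.3, -3.3,  2.2]))
g1 15 [-0.28  0.62  1.98  0.32  0.72 -0.89]
g1 20 [-0.32  0.64  1.95  0.38  0.81 -0.97]
g1 25 [-0.35  0.67  1.92  0.43  0.89 -1.03]
g1 30 [-0.38  0.7   1.89  0.47  0.97 -1.08]
g1 35 [-0.41  0.74  1.85  0.5   1.05 -1.12]
-60 0 0 [(-180, 0, [40]), (-180, 1, [40]), (-160, 0, [50, 60]), (-160, 1, [50, 60]), (-140, 0, [40, 50, 60]), (-140, 1, [40, 50, 60]), (-120, 0, [40, 50, 60]), (-120, 1, [40, 50, 60]), (-100, 0, [40, 50, 60]), (-100, 1, [40, 50, 60]), (-80, 0, [40, 50, 60]), (-80, 1, [40, 50, 60]), (-60, 0, [40, 50, 60]), (-60, 1, [40, 50, 60]), (-40, 0, [40, 50, 60]), (-40, 1, [40, 50, 60]), (-20, 0, [40, 50, 60]), (-20, 1, [40, 50, 60]), (20, 0, [40, 50, 60]), (20, 1, [40, 50, 60]), (40, 0, [40, 50, 60]), (40, 1, [40, 50, 60]), (60, 0, [40, 50, 60]), (60, 1, [40, 50, 60]), (80, 0, [40, 50, 60]),
[... 6742 characters left out ...]
[40, 50, 60]), (-80, 1, [40, 50, 60]), (-60, 0, [40, 50, 60]), (-60, 1, [40, 50, 60]), (-40, 0, [40, 50, 60]), (-40, 1, [40, 50, 60]), (-20, 0, [40, 50, 60]), (-20, 1, [40, 50, 60]), (20, 0, [40, 50, 60]), (20, 1, [40, 50, 60]), (40, 0, [40, 50, 60]), (40, 1, [40, 50, 60]), (60, 0, [40, 50, 60]), (60, 1, [40, 50, 60]), (80, 0, [40, 50, 60]), (80, 1, [40, 50, 60]), (100, 0, [40, 50, 60]), (100, 1, [40, 50, 60]), (120, 0, [40, 50, 60]), (120, 1, [40, 50, 60]), (140, 0, [40, 50, 60]), (140, 1, [40, 50, 60]), (160, 0, [40, 50, 60]), (160, 1, [40, 50, 60])]
lay 0 [(0, 0), (-20, 0), (-30, 0), (-30, 1)]
lay 180 [(0, 1), (-20, 0), (-20, 1), (-30, 0), (-30, 1), (-40, 0), (-40, 1), (-50, 0), (-50, 1)]
```

Plenty of configurations are reachable. Grasp 1 will use a 25° tilt, which keeps the gripper body above the vise. I'll go to the pre-grasp and check from close by.

```bash
cat >> h.py <<'E'
import json
P=json.load(open("pose.json")); CX,CY,CA=P["case"]; PX,PY,PA=P["pad"]
ph=CA+np.pi/2; pp=PA+np.pi/2
def cw(p): return R.from_euler('z',CA).apply(p)+[CX,CY,0]
E
python3 - <<'E'
from h import *
q=ori(ph,np.radians(25)); d=R.from_quat(q).as_matrix()[:,2]
env.reach(tcp(cw([0,-34,36])-90*d,q); env.hold(.3); st=env.read_state(); im=viewer.camera("wrist")
c=cam("wrist",st); print(st["time_s"],st["tool_pos"])
json.dump({k:st[k].tolist() for k in("tool_pos","orientation")},open("st2.json","w"))
M=[[-46,85,58],[46,85,58],[46,45,58],[-46,45,58],[-25,-52,50],[25,-52,50],[-25,45,50],[25,45,50],[-49,-73,8],[49,-73,8]]
for u in proj(c,[cw(m) for m in M]): cv2.drawMarker(im,tuple(int(round(v)) for v in u),(0,0,255),cv2.MARKER_CROSS,9,1); print(u.round())
cv2.imwrite("pics/pre.png",im)
E
```

```text
File "<stdin>", line 3
    env.reach(tcp(cw([0,-34,36])-90*d,q); env.hold(.3); st=env.read_state(); im=viewer.camera("wrist")
                                        ^
SyntaxError: invalid syntax
```

Run:
```python
from h import *
q=ori(ph,np.radians(25)); d=R.from_quat(q).as_matrix()[:,2]
env.reach(tcp(cw([0,-34,36])-90*d,q),q); env.hold(.3); st=env.read_state(); im=viewer.camera("wrist")
c=cam("wrist",st); print(st["time_s"],st["tool_pos"])
json.dump({k:st[k].tolist() for k in("tool_pos","orientation")},open("st2.json","w"))
M=[[-46,85,58],[46,85,58],[46,45,58],[-46,45,58],[-25,-52,50],[25,-52,50],[-25,45,50],[25,45,50],[-49,-73,8],[49,-73,8]]
for u in proj(c,[cw(m) for m in M]): cv2.drawMarker(im,tuple(int(round(v)) for v in u),(0,0,255),cv2.MARKER_CROSS,9,1); print(u.round().tolist(),end=" ")
cv2.imwrite("pics/pre.png",im)
```

```text
5.2333 [ 487.66013931 -117.36158256  173.24152959]
[256.0, 70.0] [394.0, 70.0] [396.0, 127.0] [254.0, 127.0] [286.0, 278.0] [365.0, 278.0] [288.0, 133.0] [362.0, 132.0] [259.0, 308.0] [391.0, 308.0]
```

View pics/pre.png

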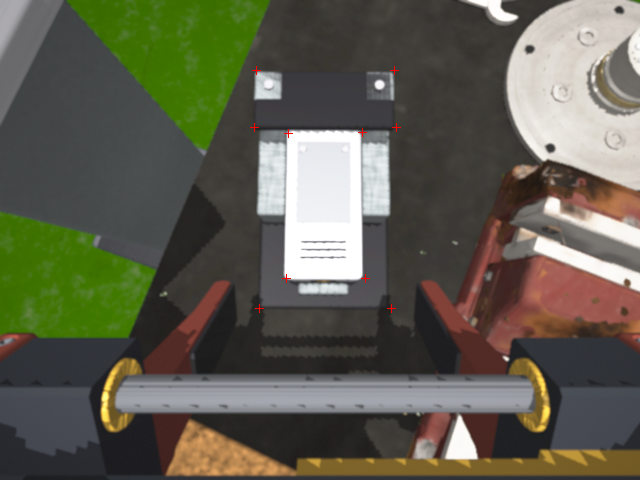

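The close view confirms the fit: the markers land on the lip and meter corners to about 1 px, with the meter sitting about 1.5 px (1 mm) to the left. I'll correct for that, grasp, tilt 8° about the lower edge of the lip end, draw it out along its axis, and lift.

```bash
sed -i 's/^P=json.*$/&\n/' h.py
python3 - <<'E'
import json,numpy as np
P=json.load(open("pose.json")); a=P["case"][2]; P["case"][0]-=.95*np.cos(a); P["case"][1]-=.95*np.sin(a); json.dump(P,open("pose.json","w"))
E
python3 - <<'E'
from h import *
def rep(t):
    s=env.read_state(); print(t,round(s["time_s"],2),s["tool_pos"].round(1),s["force"].round(1),s["wrist_torque"].round(2),round(s["width"],1),round(s["grip_force"],1))
q=ori(ph,np.radians(25)); g=tcp(cw([0,-34,36]),q)
d=R.from_quat(q).as_matrix()[:,2]
env.reach(g-85*d,q)
print("stop",env.move_l(g,q,rate=90,f_stop=12)); rep("at")
set_gripper(45); rep("grip")
X=R.from_euler('z',CA).as_matrix()[:,0]; piv=cw([0,52,8])
for a in (-2,-4,-6,-8.):
    r=R.from_rotvec(np.radians(a)*X); env.move_l(piv+r.apply(g-piv),(r*R.from_quat(q)).as_quat(),rate=40); rep(a)
cv2.imwrite("pics/tilt.png",viewer.camera("wrist"))
E
```

```text
stop False
at 6.62 [474.3 -81.4  91.6] [-0.1  0.5  0.7] [-0.25  0.    0.04] 87.8 0.0
grip 7.3 [473.9 -81.3  91.4] [-1.3 -0.8  0.9] [-0.26  0.05 -0.01] 50.0 30.0
-2 7.58 [472.8 -78.2  95.1] [-0.  -0.1 -1.9] [-0.47 -0.11 -0.02] 49.8 30.0
-4 7.85 [471.9 -75.4  98.8] [-0.3 -0.8 -3.5] [-0.47 -0.09 -0.02] 49.8 30.0
-6 8.12 [470.8 -72.4 102.5] [-0.4 -1.  -2.6] [-0.42 -0.11 -0.01] 50.1 30.0
-8.0 8.4 [469.7 -69.3 106. ] [-0.6  0.5 -3.3] [-0.4  -0.13  0.02] 49.9 30.0
```

Run:
```python
from h import *
def rep(t):
    s=env.read_state(); print(t,round(s["time_s"],2),s["tool_pos"].round(1),s["force"].round(1),s["wrist_torque"].round(2),round(s["width"],1),round(s["grip_force"],1)); return s
s=rep("0"); X=R.from_euler('z',CA).as_matrix()[:,0]; r=R.from_rotvec(np.radians(-8)*X)
ax=r.apply(R.from_euler('z',CA).apply([0,-1,0]))
print(env.move_l(s["tool_pos"]+40*ax,rate=70,f_stop=15)); s=rep("drawn")
print(env.move_l(s["tool_pos"]+[0,0,110],rate=110,f_stop=15)); rep("up")
cv2.imwrite("pics/up_side.png",viewer.camera("side")[60:360,150:550])
# plan next
ph2=pp+np.radians(40)
for z in (160,94):
    q=ori(ph2,np.radians(-65)); print("stand",np.round(env.ik(tcp([PX,PY,z],q),q),2))
q=ori(ph2,np.radians(60)); print("g2",np.round(env.ik(tcp([PX,PY,60],q),q),2))
print(np.round(env.read_state()["qpos"],2))
```

```text
0 8.45 [469.7 -69.4 105.9] [-0.9  0.7 -4.3] [-0.4  -0.09  0.03] 49.6 30.0
False
drawn 9.18 [ 482.9 -106.7  111.4] [-0.6 -0.1 -2.7] [-0.43 -0.11  0.04] 49.8 30.0
False
up 10.32 [ 482.5 -106.5  220.8] [-0.2 -0.1 -2.5] [-0.39 -0.12  0.04] 49.4 30.0
stand [-0.32  0.61  2.42  3.8   1.04  1.5 ]
stand [-0.32  0.82  2.39  3.75  1.19  1.62]
g2 [-0.72  1.03  1.32  0.2   1.82 -1.4 ]
[-0.35  0.42  1.9   0.27  1.03 -0.85]
```

View pics/up_side.png

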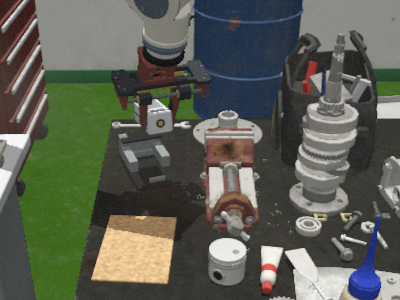

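It came out cleanly, and the side view shows the meter held level. The stand IK found needs a large q4 swing, so I'll look for a closer joint configuration.

Run:
```python
from h import *
q0=env.read_state()["qpos"]
for dphi in range(-180,180,20):
    f=pp+np.radians(dphi); o=[]
    for g,t in (([PX,PY,94],-65),([PX,PY,62],40),([PX,PY,62],55)):
        q=ori(f,np.radians(t)); j=env.ik(tcp(g,q),q); o.append(None if j is None else np.round(j,1).tolist())
    print(dphi,o, None if o[0] is None else np.abs(np.array(o[0])-q0).max().round(1))
for t in (-30,-40,-45,-50):
  q=ori(pp+np.pi,np.radians(t)); print("lay180",t,np.round(env.ik(tcp([PX,PY,27],q),q),2))
```

```text
-180 [[-0.9, 0.9, 1.5, 0.6, 1.7, 2.0], [-0.3, 0.7, 2.1, -1.3, 0.7, -2.2], None] 2.9
-160 [[-0.8, 1.0, 1.4, 0.4, 1.8, 1.9], None, [-0.2, 0.8, 2.2, 4.3, 0.9, -1.7]] 2.8
-140 [[-0.7, 1.0, 1.3, 0.2, 1.9, 1.7], [-0.4, 0.6, 2.3, 3.8, 0.5, -1.8], [-0.4, 0.8, 2.4, 3.7, 1.0, -1.6]] 2.6
-120 [[-0.6, 1.0, 1.3, -0.0, 2.0, 1.6], [-0.6, 0.6, 2.3, 3.1, 0.5, -1.6], [-0.6, 0.8, 2.4, 3.1, 1.0, -1.6]] 2.5
-100 [[-0.5, 1.0, 1.3, -0.2, 1.9, 1.4], [-0.8, 0.6, 2.3, 2.4, 0.5, -1.3], [-0.9, 0.8, 2.4, 2.5, 1.0, -1.6]] 2.3
-80 [[-0.4, 1.0, 1.4, -0.5, 1.8, 1.2], [-0.9, 0.6, 2.2, 1.7, 0.6, -1.1], [-1.0, 0.8, 2.2, 1.9, 0.9, -1.4]] 2.1
-60 [[-0.3, 0.9, 1.5, -0.7, 1.7, 1.1], [-1.0, 0.7, 2.1, 1.2, 0.7, -0.9], [-1.1, 0.8, 2.1, 1.4, 1.0, -1.2]] 2.0
-40 [[-0.2, 0.9, 1.7, -0.9, 1.5, 1.1], [-1.0, 0.7, 1.9, 0.9, 0.9, -0.9], [-1.1, 0.8, 1.9, 1.0, 1.1, -1.1]] 2.0
-20 [[-0.1, 0.8, 1.9, -1.1, 1.3, 1.1], [-0.9, 0.7, 1.8, 0.7, 1.1, -1.0], [-1.0, 0.9, 1.7, 0.8, 1.3, -1.1]] 2.0
0 [None, [-0.9, 0.8, 1.7, 0.5, 1.3, -1.1], [-0.9, 0.9, 1.6, 0.6, 1.5, -1.1]] None
20 [[-0.2, 0.8, 2.2, 4.3, 1.1, 1.5], [-0.8, 0.8, 1.6, 0.3, 1.4, -1.2], [
[... 311 characters left out ...]
-0.2, 1.5, -1.8], [-0.5, 1.0, 1.4, -0.2, 1.7, -1.8]] 2.4
100 [[-1.1, 0.8, 2.3, 1.9, 1.1, 1.7], [-0.4, 0.8, 1.6, -0.3, 1.4, -1.9], [-0.4, 1.0, 1.4, -0.4, 1.6, -1.9]] 2.6
120 [[-1.1, 0.8, 2.1, 1.4, 1.2, 1.9], [-0.4, 0.8, 1.7, -0.5, 1.3, -2.1], [-0.3, 0.9, 1.6, -0.6, 1.5, -2.0]] 2.8
140 [[-1.1, 0.8, 1.9, 1.1, 1.3, 2.0], [-0.3, 0.7, 1.8, -0.7, 1.1, -2.2], [-0.2, 0.9, 1.7, -0.8, 1.3, -2.1]] 2.9
160 [[-1.0, 0.9, 1.7, 0.8, 1.5, 2.0], [-0.3, 0.7, 1.9, -0.9, 0.9, -2.2], [-0.2, 0.8, 1.9, -1.1, 1.1, -2.0]] 2.9
lay180 -30 [-0.82  0.77  1.73  0.44  1.05  2.1 ]
lay180 -40 [-0.87  0.85  1.66  0.5   1.22  2.03]
lay180 -45 [-0.89  0.88  1.63  0.53  1.3   2.01]
lay180 -50 [-0.9   0.92  1.59  0.56  1.38  1.99]
```

Run:
```python
from h import *
def rep(t):
    s=env.read_state(); print(t,round(s["time_s"],2),s["tool_pos"].round(1),s["force"].round(1),s["wrist_torque"].round(2),round(s["width"],1),round(s["grip_force"],1)); return s
F=pp-np.radians(40); g=np.array([np.cos(F),np.sin(F),0]); c=np.array([PX,PY,0])+7*g
W=[((465,-190,200),np.radians(80),0),((450,-270,200),np.radians(62),-35),(c+[0,0,150],F,-65)]
W=[(tcp(p,ori(a,np.radians(t))),ori(a,np.radians(t))) for p,a,t in W]
print([env.ik(*w) is not None for w in W])
for w in W: env.reach(*w); rep("w")
q=W[-1][1]
env.move_l(tcp(c+[0,0,100],q),q,rate=80); env.hold(.3); rep("pre")
cv2.imwrite("pics/stand_side.png",cv2.resize(viewer.camera("side")[120:360,180:400],None,fx=2.4,fy=2.4))
print(env.move_l(tcp(c+[0,0,89],q),q,rate=15,f_stop=3.5)); rep("down")
```

```text
[True, True, True]
w 11.02 [ 464.6 -189.5  260.4] [-0.4 -0.4 -2.9] [-0.1   0.07 -0.  ] 49.6 30.0
w 11.87 [ 466.3 -238.5  249.2] [-0.6  0.  -2.7] [ 0.43 -0.09 -0.01] 49.9 30.0
w 12.4 [ 485.2 -254.3  175. ] [ 0.6  0.  -2.7] [ 0.65 -0.51 -0.01] 49.3 30.0
pre 13.47 [ 485.6 -254.3  126.1] [ 0.1 -0.7 -3.2] [ 0.66 -0.5   0.02] 49.8 30.0
True
down 14.1 [ 485.5 -254.2  117.2] [1.7 1.8 5.5] [-0.19  0.15  0.03] 49.8 30.0
```

View pics/stand_side.png

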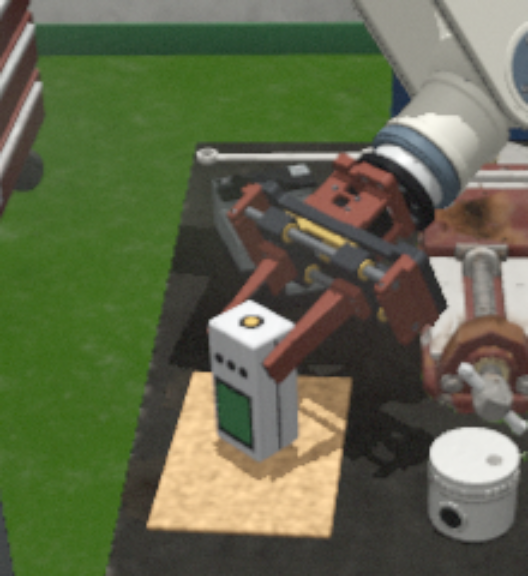

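It's standing upright on the pad at the expected height. I'll release, back off, go over the top, and regrasp at the middle from the screen side.

Run:
```python
from h import *
def rep(t):
    s=env.read_state(); print(t,round(s["time_s"],2),s["tool_pos"].round(1),s["force"].round(1),s["wrist_torque"].round(2),round(s["width"],1),round(s["grip_force"],1)); return s
F=pp-np.radians(40); g=np.array([np.cos(F),np.sin(F),0]); c=np.array([PX,PY,0])
q2=ori(F,np.radians(60)); d=R.from_quat(q2).as_matrix()[:,2]; G=tcp(c+[0,0,58],q2); V=(c+[0,0,300],ori(F,0))
pre=G-85*d; hi=pre+[0,0,130]
for w in (V,(hi,q2),(pre,q2),(G,q2)): print(env.ik(*w) is not None)
env.move_l(env.read_state()["tool_pos"]+[0,0,-.3]); set_gripper(86); rep("open")
s=env.read_state(); d1=R.from_quat(s["orientation"]).as_matrix()[:,2]
env.move_l(s["tool_pos"]-90*d1,rate=100); s=rep("back")
env.move_l(s["tool_pos"]+[0,0,110],rate=200)
env.reach(*V); env.reach(hi,q2); env.move_l(pre,q2,rate=150); env.hold(.2); rep("pre2")
cv2.imwrite("pics/pre2.png",viewer.camera("wrist"))
```

```text
True
True
True
True
open 15.08 [ 485.5 -254.2  116.9] [-0.6  0.1  0.2] [ 0.3  -0.2   0.04] 86.1 0.0
back 16.13 [ 542.1 -196.3  154.7] [0.  0.4 0.8] [ 0.27 -0.22 -0.01] 85.8 0.0
pre2 19.82 [ 353.5 -389.4  131.8] [ 0.  -0.5  0.6] [-0.31  0.37  0.01] 85.9 0.0
```

View pics/pre2.png

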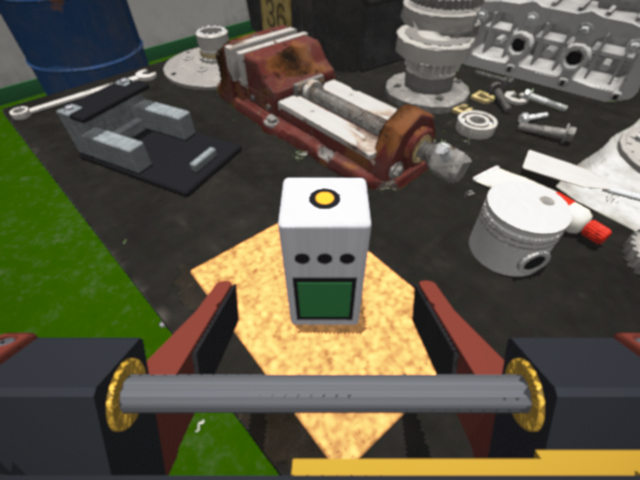

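The meter stands upright and centred between the fingers (column 324), with the screen facing the gripper. Now grasp, lift, swing over and lay it down.

Run:
```python
from h import *
def rep(t):
    s=env.read_state(); print(t,round(s["time_s"],2),s["tool_pos"].round(1),s["force"].round(1),s["wrist_torque"].round(2),round(s["width"],1),round(s["grip_force"],1)); return s
F=pp-np.radians(40); c=np.array([PX,PY,0])
q2=ori(F,np.radians(60)); G=tcp(c+[0,0,58],q2)
Q=lambda a,t: ori(pp+np.radians(a),np.radians(t))
W=[(p,a,t) for p,a,t in ((c+[0,0,170],-27,30),(c+[0,0,170],-13,0),(c+[0,0,150],0,-30),(c+[0,0,24.5],0,-30))]
W=[(tcp(p,Q(a,t)),Q(a,t)) for p,a,t in W]; print([env.ik(*w) is not None for w in W])
print(env.move_l(G,q2,rate=80,f_stop=10)); set_gripper(45); rep("grip2")
env.move_l(G+[0,0,100],q2,rate=80); rep("up")
for w in W[:3]: env.reach(*w); rep("w")
q=W[2][1]; env.move_l(tcp(c+[0,0,40],q),q,rate=80); env.hold(.3); rep("pre")
cv2.imwrite("pics/lay_side.png",cv2.resize(viewer.camera("side")[120:360,180:400],None,fx=2.4,fy=2.4))
```

```text
[True, True, True, True]
False
grip2 21.74 [ 404.8 -336.5   88.5] [-0.7 -0.4  0.4] [-0.27  0.34  0.04] 50.0 30.0
up 23.14 [ 404.8 -336.3  188. ] [ 0.4  0.4 -2.7] [-0.61  0.7  -0.03] 49.9 30.0
w 23.66 [ 425.9 -323.6  222.7] [-0.6  0.5 -3.9] [-0.44  0.35  0.07] 49.7 30.0
w 24.26 [ 440.2 -298.2  228.9] [-0.1 -0.6 -2.6] [-0.06  0.08 -0.06] 49.8 30.0
w 25.07 [ 443.3 -269.3  202.2] [-0.3 -0.1 -2.4] [0.41 0.01 0.  ] 49.9 30.0
pre 26.89 [ 444.3 -268.4   93.1] [ 0.4 -0.6 -3.3] [0.44 0.01 0.07] 49.7 30.0
```

View pics/lay_side.png

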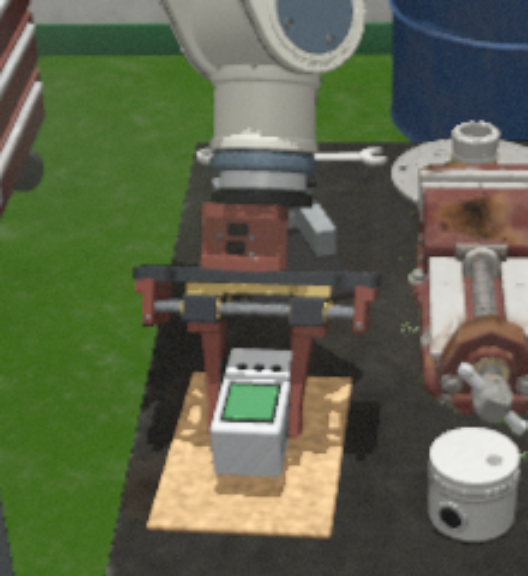

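Screen up, level, and over the middle of the pad. Now lower until contact, release and retreat.

Run:
```python
from h import *
def rep(t):
    s=env.read_state(); print(t,round(s["time_s"],2),s["tool_pos"].round(1),s["force"].round(1),s["wrist_torque"].round(2),round(s["width"],1),round(s["grip_force"],1)); return s
c=np.array([PX,PY,0]); q=ori(pp,np.radians(-30))
print(env.move_l(tcp(c+[0,0,24.5],q),q,rate=15,f_stop=3.5)); s=rep("down"); print("grasp z",s["tool_pos"][2]-61*np.cos(np.pi/6))
set_gripper(80); s=rep("open")
d=R.from_quat(s["orientation"]).as_matrix()[:,2]
env.move_l(s["tool_pos"]-80*d,rate=100); 
env.reach([PX,PY,240],ori(pp,0)); env.hold(.3); s=rep("away")
im=viewer.camera("wrist"); cc=cam("wrist",s)
M=np.array([[x,y,z] for x,y,z in ((-25,-52,47),(25,-52,47),(25,52,47),(-25,52,47),(-65,-95,5),(65,-95,5),(65,95,5),(-65,95,5))],float)
for u in proj(cc,R.from_euler('z',PA).apply(M)+c): cv2.drawMarker(im,tuple(int(round(v)) for v in u),(255,0,0),cv2.MARKER_CROSS,9,1)
cv2.imwrite("pics/final.png",im)
```

```text
True
down 27.77 [ 444.2 -268.4   79.3] [-0.5  1.1  4.3] [-0.11  0.04  0.05] 49.8 34.1
grasp z 26.46243204856271
open 28.43 [ 443.9 -268.5   79.4] [-1.1 -0.2  5.6] [-0.3   0.18 -0.04] 79.9 3.0
away 30.72 [ 441.9 -298.2  239.5] [ 0.3 -0.2  1.1] [-0.06  0.07 -0.02] 80.0 0.0
```

View pics/final.png

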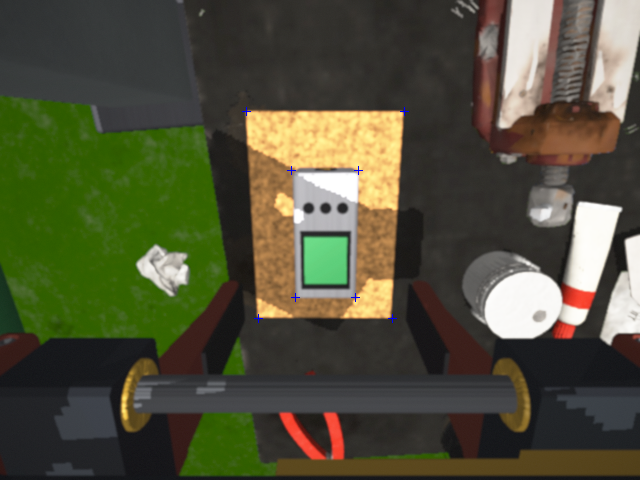

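The final view shows the meter flat and screen up, at (294..358, 170..298), within about 1–2 px of the target markers, and the piston is untouched. Signing off.

```bash
python3 -c "
from station import workorder
print(workorder.sign_off())"
```

```text
the job is handed in; nothing more can be done
None
```

The meter is out of its insert, turned over and lying flat, screen up, in the middle of the cork pad along its long side; the piston was left alone and the job is handed in at about 31 s.

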